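Put the long roll away in the bread keeper

ROBOT

A 6-joint arm with a two-finger parallel gripper is mounted at the origin on the work surface. World frame = base frame: x ahead of the robot, y to its left, z up, the work surface at z = 0. Lengths are in mm, angles in rad, forces in N, time in s.
With the tool pointing down it reaches from about 400 to 925 mm from the base axis. Payload 12.5 kg.
Tool frame: the origin (TCP) lies at the very end of the fingers, on their centre line; the grasp point (between the pads) lies grip_depth behind it (grip_depth is the distance from the TCP to the grasp point, in mm); z points along the fingers, y is the line along which they close (so a half turn about z gives the same grasp; the last joint's range is limited). The gripper opens to 95 mm and grips with 3 to 60 N. Pads are 20 mm wide; open, the fingers measure 119 mm over their backs; the gripper's body (75 mm by 180 mm) begins 59 mm behind the grasp point.
Start: joints at [0.998, 0.491, 1.559, -0, 1.092, -0.106], TCP at [281.256, 558.159, 214.661] pointing down, gripper open.
Joint ranges: [-3.1, 3.1], [-0.84, 2.19], [0.05, 2.79], [-1.13, 4.28], [0.06, 2.93], [-2.69, 2.69]. Speed limits (rad/s): [2.22, 2.22, 2.79, 3.14, 3.14, 3.14].

INTERFACE

Orientations are given as [roll, pitch, yaw] about the fixed x, y, z axes, in that order (R = Rz(yaw) Ry(pitch) Rx(roll)).
In Python, from cell import state, read_camera, job_done, grip_depth gives the robot as it stands.
- The arm moves only by the tool drive_tool, never from a script. Its argument "targets" is a list of rows, each an object with "jaw": the opening, from 0 (shut) to 1 (fully open); "travel": the shift along the tool's x, y, z in m, a list of three; "twist": the turn about the tool's z in rad. In form: [{"jaw": jaw, "travel": [tx, ty, tz], "twist": twist}, ...]. A call has 1 to 8 rows; each row is the pose to reach, as a shift and turn from the pose commanded when the call began, along the tool's axes at that moment; what a row does not reach only later rows make up. A row lasts 1/12 s, in which the tool goes at most 41.7 mm and 7.16 degrees, less where a joint would pass 70% of its speed; a pose out of reach is approached as far as the arm can. A call with a gripper value outside its range is refused whole. The fingers move at their own pace and stop on an object; the grip force is fixed at half the most. Time passes only in rows, so rows that repeat a pose let the fingers close. It gives the time, the measured TCP pose, the force, the opening and the grip force at its end, in the units of the state.
- state(): the state, without advancing time (a new reading comes with each control period).
- read_camera(name): name is "side" or "top" or "wrist"; returns a dict with "frame" (400x640x3 uint8, red, green, blue), "fx", "fy", "cx", "cy" (pixels), "R" (3x3) and "t" (3): a world point X has camera coordinates R X + t. Camera axes: x right, y down, z forward; pixel columns grow to the right and rows downward; lengths in mm; the calibration is good to about 2 mm. A picture is of the moment at which its call begins. There is no depth.
- job_done(): hands the job in; it is judged then, once.
The state is a dict: "t": time; "joints": joint angles; "qvel": joint speeds; "tau": joint torques, N m; "eef_pos": TCP position; "tcp_rot": TCP orientation; "ft_force": force on the tool from outside, world axes, zero at the start; "moment": the same for the moment, N m; "opening": opening from 0.0 (shut) to 1.0 (fully open); "grip_force": force on a finger pad.
Only numpy, scipy, OpenCV 4.12 (cv2) and the standard library are available. Lean on these libraries where they do the work, as an engineer would, in place of code of your own. Each camera call takes 0.05 s, during which the arm holds its last target. There are 200 camera calls.

TASK

On the bakery counter, slide the cover of the wooden bread keeper fully back, lay the long crusty roll down gently (not dropped) lengthwise and flat in the empty wide bay beside the two small buns, let go of it, and then slide the cover fully shut over it. Leave the buns in their bay and the round rolls where they are on the bread board.

Things in the scene. Friction and masses are not known exactly. Their poses are not given: they have to be found in the camera images.
- keeper: Bread keeper: light wooden box fixed to the counter, left or right, turned up to 0.35 rad; 210 long (x), 210 wide (y), 78 high. Origin: centre of its underside; +x is the way the cover opens (away from the robot). Floor and walls 8 thick; side walls to z = 78, with lips over the cover's edges at |y| 93 to 99, z 73 to 78; end walls to z = 64. Divider along x: y 32 to 38, up to z = 45.
- bay (a point): Point on the floor of the empty wide bay (x -97 to 97, y -97 to 32 in the keeper's frame), at (-16, -32.5, 8): the middle of the part that is open (x -97 to 65) when the cover is fully back. Axes as the keeper's. The cover's underside is at z = 65, so 57 is free above the bay's floor. Beyond the divider the narrow bay (y 38 to 97) holds two small buns.
- cover (a joint): Slide of the cover in m: 0 = fully shut, 0.17 = fully back (end stop); grows along the keeper's +x. Up to 0.03 open at the start. Friction 1.5 N, damping 4 N s/m; stays where it is left. The cover is a plain wooden board 210 x 190 x 6, its top face at z = 71, with a dark upright grip bar across it near its robot-side edge.
- cover_grip (a point): Point in the cover's grip bar, at its mid-length and mid-thickness, 18 above the cover's top face (z = 89). The bar is 16 thick along the keeper's x, 64 long along y, and stands 30 above the face (z 71 to 101). It moves with the cover: at keeper x = -85 when shut, +85 when fully back, y = 0. Axes as the keeper's.
- long_roll_center (a point): Centre, half-way up, of the long crusty roll: the only elongated bread on the board, 135 long (x), 44 wide (y), 40 high, flat underneath (centre 20 above what it lies on), ends tapered, slanting cuts on top; rigid, about 90 g. z is up as it lies. It starts on the board in one of three spots, at any yaw.
- board: Bread board: fixed wooden board 280 x 280 x 18, origin at the centre of its underside, its top at z = 18. A small black card in a wooden foot stands at its corner (122, 105) up to z = 68. It carries the long roll and two round rolls, centres about 130 apart or more.
- round_a_center (a point): Centre, half-way up, of a round roll, diameter 76, height 50, on the board. Leave alone.
- round_b_center (a point): Centre, half-way up, of the other round roll, diameter 76, height 50, on the board. Leave alone.
- bun_a_center (a point): Centre, half-way up, of a small bun, diameter 50, height 36, in the keeper's narrow bay (y about 67.5). Leave it in that bay.
- bun_b_center (a point): Centre, half-way up, of the second small bun, diameter 50, height 36, in the keeper's narrow bay (y about 67.5). Leave it in that bay.
Things that resemble listed ones, but are neither listed nor needed, are in the scene too. Leave any green, pink or white look-alike of the part that bears long_roll_center alone.

How it is judged (in metres and radians):
On the way, in this order (a step that is already met when the one before it is completed fails the run):
1. the cover is slid back (more than 140 mm of its 170 mm) (value of joint cover above 0.14 m), for 0.2 s.
2. the long roll lies flat and lengthwise in the wide bay, released and at rest, with the cover still back (x of long_roll_center in the frame of keeper between -0.04 and 0.04 m and y of long_roll_center in the frame of keeper between -0.078 and 0.013 m and z of long_roll_center in the frame of keeper between 0.018 and 0.036 m and angle between the x axis of long_roll_center and the x axis of keeper, either way round below 0.35 rad and angle between long_roll_center's own z axis and vertical below 0.25 rad and contact force between the fingers and long_roll below 0.1 N and linear speed of long_roll below 0.03 m/s and value of joint cover above 0.12 m), for 0.2 s.
At the end, for the whole second after the job is handed in: Cover shut to 6 mm; long roll in the wide bay (centre within 40 mm of mid-length, flat to 0.25 rad, lengthwise to 0.35 rad), released and at rest; both buns in the narrow bay; each round roll within 50 mm of its start (value of joint cover below 0.006 m and x of long_roll_center in the frame of keeper between -0.04 and 0.04 m and y of long_roll_center in the frame of keeper between -0.078 and 0.013 m and z of long_roll_center in the frame of keeper between 0.018 and 0.036 m and angle between the x axis of long_roll_center and the x axis of keeper, either way round below 0.35 rad and angle between long_roll_center's own z axis and vertical below 0.25 rad and contact force between the fingers and long_roll below 0.1 N and linear speed of long_roll below 0.03 m/s and y of bun_a_center in the frame of keeper between 0.035 and 0.1 m and x of bun_a_center in the frame of keeper between -0.1 and 0.1 m and z of bun_a_center in the frame of keeper between 0.01 and 0.05 m and y of bun_b_center in the frame of keeper between 0.035 and 0.1 m and x of bun_b_center in the frame of keeper between -0.1 and 0.1 m and z of bun_b_center in the frame of keeper between 0.01 and 0.05 m and distance of each of round_a_center, round_b_center from where it was at the start of the episode below 0.05 m); the robot touches nothing.
It fails at once if the long roll is dropped (it falls freely faster than 0.7 m/s, a fall of about 25 mm) (contact force between the fingers and long_roll below 0.05 N and linear speed of long_roll above 0.7 m/s).
It fails at once if a round roll is pushed more than 50 mm from where it was (not (distance of round_a_center from where it was at the start of the episode below 0.05 m) or not (distance of round_b_center from where it was at the start of the episode below 0.05 m)).
It also fails if it takes over 72 s, if anything falls off the work surface, if the arm or the gripper's body presses on something with over 40 N, if the wrist force passes 120 N, or if a joint passes its speed limit or range.

## Working session

There is one attempt and no reset: what is moved stays moved. The work goes in short steps, Python scripts to look and compute and a tool call to move; the robot and the scene stay as the last step left them, time stands still between calls to the robot, and variables do not carry over. Pictures are saved under pics/ and viewed, at most 10 in all, crops included, and the job is handed in when it is done.

Besides the shell and the picture viewer there is one more tool, called after ">>>" by a JSON object that holds its "op" and its "data", one argument or row to a line. drive_tool: Moves the arm, as the interface text tells. Its arguments: {"type":"object","properties":{"targets":{"type":"array"}},"required":["targets"]}

```bash
mkdir -p pics; cat > h.py <<'E'
import numpy as np, cv2
from cell import state, read_camera, job_done, grip_depth
def snap(n,f):
    c=read_camera(n); cv2.imwrite('pics/'+f,c['frame'][:,:,::-1]); return c
def ray(c,u,v,z):
    R=np.array(c['R']);t=np.array(c['t']);o=-R.T@t
    d=R.T@np.array([(u-c['cx'])/c['fx'],(v-c['cy'])/c['fy'],1]);return o+d*(z-o[2])/d[2]
def proj(c,X):
    p=np.array(c['R'])@np.array(X,float)+np.array(c['t']);return [c['fx']*p[0]/p[2]+c['cx'],c['fy']*p[1]/p[2]+c['cy']]
E
python3 - <<'E'
from h import *
import pickle
for n in('top','side'):
    c=snap(n,n+'0.png'); pickle.dump(c,open(n+'0.pkl','wb')); print(n,-np.array(c['R']).T@np.array(c['t']))
print(state(),grip_depth)
E
```

```text
top [ 389.15967127  -10.05676855 1424.6720342 ]
side [ -135.75996293 -1120.66902847   808.59228842]
{'t': 0.1, 'joints': array([ 9.98430633e-01,  4.91487746e-01,  1.55935668e+00,  1.86960742e-05,
        1.09171267e+00, -1.05588687e-01]), 'qvel': array([-0.00070271, -0.00080717, -0.00083759,  0.0002218 ,  0.00033852,
       -0.0001962 ]), 'tau': array([ 3.25298541e-03, -6.13623190e+01, -2.58606738e+01,  6.94472599e-02,
        4.69471514e-02, -1.60968915e-05]), 'eef_pos': array([281.11576961, 557.98415604, 214.13831455]), 'tcp_rot': array([-3.14063533e+00, -1.18136026e-04,  2.67480696e+00]), 'ft_force': array([ 0.49909653, -0.29824901,  0.36563798]), 'moment': array([ 0.02361057, -0.01158636, -0.04018676]), 'grip_force': 0.0, 'opening': 0.9983126814707585} 18.8
```

View pics/top0.png

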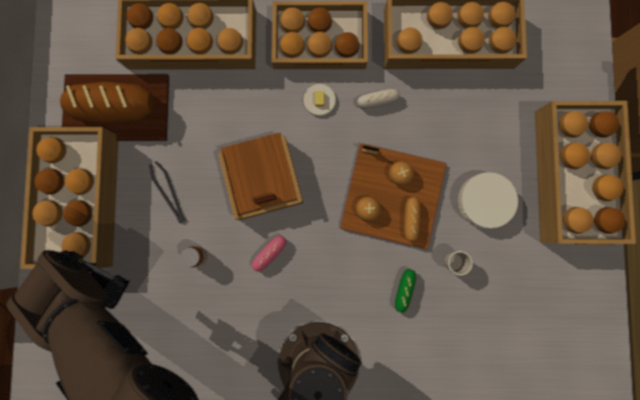

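View pics/side0.png

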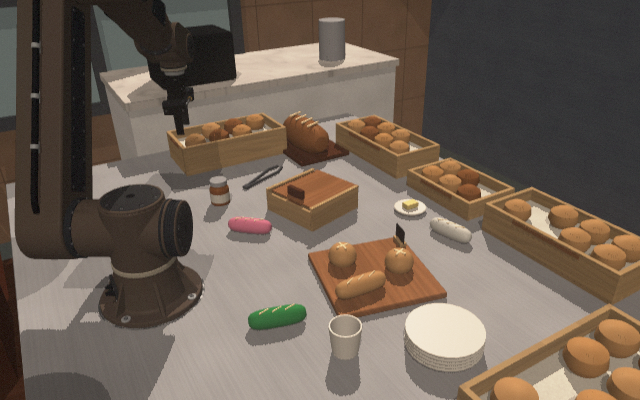

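The top view shows the keeper at about (260,176), with its grip bar at (264,198). The long roll is on the board at (412,218), and the round rolls are at (401,173) and (368,208). I'll enlarge that area.

```bash
python3 - <<'E'
import cv2
f=cv2.imread('pics/top0.png')
a=cv2.resize(f[125:225,210:310],None,fx=4,fy=4,interpolation=cv2.INTER_CUBIC)
b=cv2.resize(f[150:250,350:450],None,fx=4,fy=4,interpolation=cv2.INTER_CUBIC)
cv2.imwrite('pics/crop0.png',cv2.convertScaleAbs(cv2.hconcat([a,b]),alpha=1.5))
E
```

```text
(no output)
```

View pics/crop0.png

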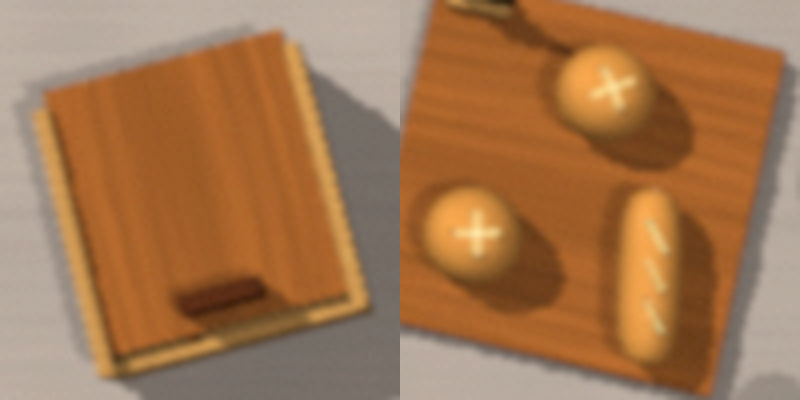

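```bash
cat > m.py <<'E'
from h import *
import pickle
c=pickle.load(open('top0.pkl','rb'))
A=lambda x,y:(210+(x+.5)/4-.5,125+(y+.5)/4-.5)
B=lambda x,y:(350+(x-400+.5)/4-.5,150+(y+.5)/4-.5)
P=[ray(c,*A(*p),78) for p in[(104,377),(369,306),(297,42),(36,112)]]
for p in P:print(p.round(1))
print('edges',[np.linalg.norm(P[i]-P[(i+1)%4]).round(1) for i in range(4)],'ctr',np.mean(P,0).round(1))
for i,j in((0,3),(1,2)):
    d=P[j]-P[i];print('yaw',np.arctan2(d[1],d[0]))
d=P[0]-P[1];print('yaw',np.arctan2(-d[0],d[1]))
e=[ray(c,*B(*p),36) for p in[(654,187),(645,362)]];d=e[0]-e[1]
print('roll',np.mean(e,0),np.linalg.norm(d),np.arctan2(d[1],d[0]))
e=[ray(c,*B(*p),38) for p in[(618,275),(680,275)]];print(np.mean(e,0),np.linalg.norm(e[0]-e[1]))
print('bar top',ray(c,*A(221,296),98))
for p in[(607,90),(473,233)]:print('round',ray(c,*B(*p),43))
E
python3 m.py
```

```text
[437.1 249.3  78. ]
[490.9  51.   78. ]
[692.3 107.1  78. ]
[638.2 305.1  78. ]
edges [np.float64(205.5), np.float64(209.0), np.float64(205.3), np.float64(208.7)] ctr [564.6 178.1  78. ]
yaw 0.27071444858567134
yaw 0.27154402341973116
yaw 0.2647820134626461
roll [ 442.39689132 -285.95205086   36.        ] 134.6335708147542 -0.0675970675291702
[ 441.63904665 -285.13976856   38.        ] 47.39556091137743
bar top [496.60044685 159.78812024  98.        ]
round [ 584.01402939 -254.18379014   43.        ]
round [ 473.25883046 -150.13266962   43.        ]
```

```bash
cat >> h.py <<'E'
K=np.array([564.6,178.1]);KY=0.27
def kw(x,y): return K+np.array([[np.cos(KY),-np.sin(KY)],[np.sin(KY),np.cos(KY)]])@[x,y]
from scipy.spatial.transform import Rotation as Ro
def go(x,y,z,yaw):
    s=state();r=s['tcp_rot'];R=Ro.from_euler('xyz',r).as_matrix()
    print('travel',(R.T@(np.array([x,y,z])-s['eef_pos'])/1000).round(4),'twist',round((r[2]-yaw+np.pi)%(2*np.pi)-np.pi,3),
      's',s['t'],s['eef_pos'].round(1),r.round(3),s['ft_force'].round(1),round(s['opening'],3),s['grip_force'])
E
python3 -c "
from h import *
print(kw(-70,0)); go(497,160,150,1.841)"
```

```text
[497.13603725 159.42879943]
travel [-0.3719 -0.2582  0.0643] twist 0.834 s 0.1 [281.1 558.  214.1] [-3.141 -0.     2.675] [ 0.5 -0.3  0.4] 0.998 0.0
```

>>> {"op": "drive_tool", "data": {
  "targets": [
    {"jaw": 0.6, "travel": [-0.372, -0.258, 0.064], "twist": 0.834},
    {"jaw": 0.6, "travel": [-0.372, -0.258, 0.064], "twist": 0.834},
    {"jaw": 0.6, "travel": [-0.372, -0.258, 0.064], "twist": 0.834},
    {"jaw": 0.6, "travel": [-0.372, -0.258, 0.064], "twist": 0.834},
    {"jaw": 0.6, "travel": [-0.372, -0.258, 0.064], "twist": 0.834},
    {"jaw": 0.6, "travel": [-0.372, -0.258, 0.064], "twist": 0.834},
    {"jaw": 0.6, "travel": [-0.372, -0.258, 0.064], "twist": 0.834},
    {"jaw": 0.6, "travel": [-0.372, -0.258, 0.064], "twist": 0.834}
  ]
}}

```text
t: 0.77
eef_pos: [439.3, 266.3, 167.7]
tcp_rot: [-3.142, -0.0, 1.835]
ft_force: [0.3, 0.6, -0.2]
opening: 0.605
grip_force: 0.0
```

```bash
python3 -c "
from h import *
go(497,160,150,1.841)"
```

```text
travel [-0.1177  0.0279  0.0177] twist -0.006 s 0.7667 [439.3 266.3 167.7] [-3.142 -0.     1.835] [ 0.3  0.6 -0.2] 0.605 0.0
```

>>> {"op": "drive_tool", "data": {
  "targets": [
    {"jaw": 0.6, "travel": [-0.118, 0.028, 0.018], "twist": 0.0},
    {"jaw": 0.6, "travel": [-0.118, 0.028, 0.018], "twist": 0.0},
    {"jaw": 0.6, "travel": [-0.118, 0.028, 0.018], "twist": 0.0},
    {"jaw": 0.6, "travel": [-0.118, 0.028, 0.018], "twist": 0.0},
    {"jaw": 0.6, "travel": [-0.118, 0.028, 0.018], "twist": 0.0}
  ]
}}

```text
t: 1.18
eef_pos: [497.8, 160.1, 149.4]
tcp_rot: [-3.14, -0.0, 1.837]
ft_force: [0.7, 0.5, 0.5]
opening: 0.602
grip_force: 0.0
```

```bash
python3 -c "
from h import *
import pickle
c=snap('wrist','w1.png');pickle.dump(c,open('w1.pkl','wb'))
b=kw(-70,0);print(proj(c,[*b,101]))
for s in(-8,8):
  for y in(-32,32):print(proj(c,[*kw(-70+s,y),101]))
go(497,160,78,1.841)"
```

```text
[np.float64(312.6948546542688), np.float64(219.1928382896805)]
[np.float64(303.72627641635086), np.float64(253.76710428782877)]
[np.float64(302.41482207856836), np.float64(181.81641938707787)]
[np.float64(322.19022029498234), np.float64(253.7163440477841)]
[np.float64(322.4077597445599), np.float64(181.74915933656564)]
travel [-0.0013 -0.0005  0.0717] twist -0.002 s 1.2333 [497.2 161.4 149.7] [-3.141 -0.     1.839] [ 0.2  0.  -0.6] 0.599 0.0
```

View pics/w1.png

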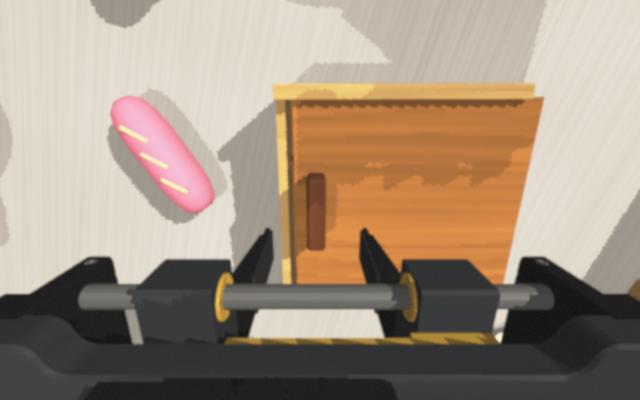

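The wrist view shows the bar between the fingers at cols 307–325, rows 173–250. That is about 3 mm further along +x than I predicted, which the jaw opening absorbs. Next I go down and grip it.

>>> {"op": "drive_tool", "data": {
  "targets": [
    {"jaw": 0.6, "travel": [0.0, 0.003, 0.04], "twist": 0.0},
    {"jaw": 0.6, "travel": [0.0, 0.003, 0.071], "twist": 0.0},
    {"jaw": 0.6, "travel": [0.0, 0.003, 0.071], "twist": 0.0},
    {"jaw": 0.1, "travel": [0.0, 0.003, 0.071], "twist": 0.0},
    {"jaw": 0.1, "travel": [0.0, 0.003, 0.071], "twist": 0.0},
    {"jaw": 0.1, "travel": [0.0, 0.003, 0.071], "twist": 0.0},
    {"jaw": 0.1, "travel": [0.0, 0.003, 0.071], "twist": 0.0},
    {"jaw": 0.1, "travel": [0.0, 0.003, 0.071], "twist": 0.0}
  ]
}}

```text
t: 1.9
eef_pos: [500.6, 162.9, 80.2]
tcp_rot: [3.139, 0.0, 1.841]
ft_force: [-0.2, -0.5, -0.1]
opening: 0.304
grip_force: 0.0
```

```bash
python3 -c "
from h import *
go(*kw(85,0),78,1.841)"
```

```text
travel [-0.0025  0.1508  0.0025] twist 0.0 s 1.9 [500.6 162.9  80.2] [3.139 0.    1.841] [-0.2 -0.5 -0.1] 0.304 0.0
```

>>> {"op": "drive_tool", "data": {
  "targets": [
    {"jaw": 0.1, "travel": [0.0, 0.0, 0.0], "twist": 0.0},
    {"jaw": 0.1, "travel": [0.0, 0.0, 0.0], "twist": 0.0},
    {"jaw": 0.1, "travel": [0.0, 0.0, 0.0], "twist": 0.0},
    {"jaw": 0.1, "travel": [0.0, 0.0, 0.0], "twist": 0.0},
    {"jaw": 0.1, "travel": [0.0, 0.02, 0.0], "twist": 0.0},
    {"jaw": 0.1, "travel": [0.0, 0.04, 0.0], "twist": 0.0}
  ]
}}

```text
t: 2.4
eef_pos: [538.6, 173.3, 79.5]
tcp_rot: [-3.141, -0.0, 1.841]
ft_force: [-1.9, -1.9, 3.7]
opening: 0.165
grip_force: 30.0
```

```bash
python3 -c "
from h import *
go(*kw(85,0),78,1.841)"
```

```text
travel [-0.0023  0.1113  0.0014] twist -0.0 s 2.4 [538.6 173.3  79.5] [-3.141 -0.     1.841] [-1.9 -1.9  3.7] 0.165 30.000653564929962
```

>>> {"op": "drive_tool", "data": {
  "targets": [
    {"jaw": 0.1, "travel": [0.0, 0.025, 0.0], "twist": 0.0},
    {"jaw": 0.1, "travel": [0.0, 0.05, 0.0], "twist": 0.0},
    {"jaw": 0.1, "travel": [0.0, 0.075, 0.0], "twist": 0.0},
    {"jaw": 0.1, "travel": [0.0, 0.095, 0.0], "twist": 0.0},
    {"jaw": 0.1, "travel": [0.0, 0.104, 0.0], "twist": 0.0},
    {"jaw": 0.1, "travel": [0.0, 0.107, 0.0], "twist": 0.0},
    {"jaw": 0.1, "travel": [0.0, 0.107, 0.0], "twist": 0.0}
  ]
}}

```text
t: 2.98
eef_pos: [643.1, 202.0, 79.5]
tcp_rot: [3.14, 0.0, 1.841]
ft_force: [1.1, -0.1, 5.5]
opening: 0.169
grip_force: 30.0
```

```bash
python3 -c "
from h import *
go(*kw(85,0),78,1.841)"
```

```text
travel [-0.0021  0.0029  0.0015] twist -0.0 s 2.9833 [643.1 202.   79.5] [3.14  0.    1.841] [ 1.1 -0.1  5.5] 0.169 30.00637114048004
```

>>> {"op": "drive_tool", "data": {
  "targets": [
    {"jaw": 0.1, "travel": [0.0, 0.003, 0.0], "twist": 0.0},
    {"jaw": 0.1, "travel": [0.0, 0.003, 0.0], "twist": 0.0},
    {"jaw": 0.6, "travel": [0.0, 0.003, 0.0], "twist": 0.0},
    {"jaw": 0.6, "travel": [0.0, 0.003, 0.0], "twist": 0.0},
    {"jaw": 0.6, "travel": [0.0, 0.003, 0.0], "twist": 0.0},
    {"jaw": 0.6, "travel": [0.0, 0.003, -0.03], "twist": 0.0},
    {"jaw": 0.6, "travel": [0.0, 0.003, -0.07], "twist": 0.0},
    {"jaw": 0.9, "travel": [0.0, 0.003, -0.1], "twist": 0.0}
  ]
}}

```text
t: 3.65
eef_pos: [644.6, 202.8, 180.8]
tcp_rot: [-3.142, -0.0, 1.841]
ft_force: [0.3, 0.9, 0.3]
opening: 0.532
grip_force: 0.0
```

```bash
python3 -c "
from h import *
c=snap('top','top1.png')
go(442,-285.5,150,3.08)"
```

```text
travel [-0.4164 -0.328   0.0345] twist -1.239 s 3.7 [646.7 203.3 187.1] [3.133 0.    1.841] [ 2.3 -0.2  4.3] 0.573 0.0
```

>>> {"op": "drive_tool", "data": {
  "targets": [
    {"jaw": 0.9, "travel": [-0.416, -0.328, 0.03], "twist": -1.239},
    {"jaw": 0.9, "travel": [-0.416, -0.328, 0.03], "twist": -1.239},
    {"jaw": 0.9, "travel": [-0.416, -0.328, 0.03], "twist": -1.239},
    {"jaw": 0.9, "travel": [-0.416, -0.328, 0.03], "twist": -1.239},
    {"jaw": 0.9, "travel": [-0.416, -0.328, 0.03], "twist": -1.239},
    {"jaw": 0.9, "travel": [-0.416, -0.328, 0.03], "twist": -1.239},
    {"jaw": 0.9, "travel": [-0.416, -0.328, 0.03], "twist": -1.239},
    {"jaw": 0.9, "travel": [-0.416, -0.328, 0.03], "twist": -1.239}
  ]
}}

```text
t: 4.37
eef_pos: [520.7, -92.1, 160.7]
tcp_rot: [3.142, -0.0, 2.802]
ft_force: [0.2, -0.3, 0.7]
opening: 0.901
grip_force: 0.0
```

```bash
python3 -c "
from h import *
go(442,-285.5,150,3.08)"
```

```text
travel [ 0.0098 -0.2085  0.0106] twist -0.278 s 4.3667 [520.7 -92.1 160.7] [ 3.142 -0.     2.802] [ 0.2 -0.3  0.7] 0.901 0.0
```

View pics/top1.png

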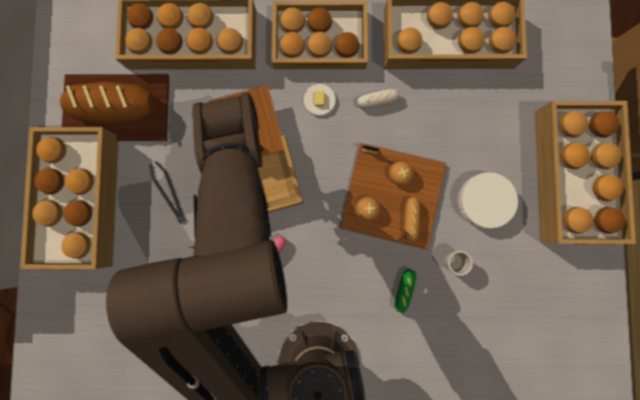

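The top view shows the cover slid back, with its far edge at about (270,90), and the board unchanged. Now on to the roll.

>>> {"op": "drive_tool", "data": {
  "targets": [
    {"jaw": 0.9, "travel": [0.01, -0.2085, 0.011], "twist": -0.278},
    {"jaw": 0.9, "travel": [0.01, -0.2085, 0.011], "twist": -0.278},
    {"jaw": 0.9, "travel": [0.01, -0.2085, 0.011], "twist": -0.278},
    {"jaw": 0.9, "travel": [0.01, -0.2085, 0.011], "twist": -0.278},
    {"jaw": 0.9, "travel": [0.01, -0.2085, 0.011], "twist": -0.278},
    {"jaw": 0.9, "travel": [0.01, -0.2085, 0.011], "twist": -0.278},
    {"jaw": 0.9, "travel": [0.01, -0.2085, 0.011], "twist": -0.278}
  ]
}}

```text
t: 4.95
eef_pos: [440.7, -285.7, 149.5]
tcp_rot: [3.141, -0.0, 3.07]
ft_force: [-0.7, 0.2, 0.7]
opening: 0.902
grip_force: 0.0
```

```bash
python3 -c "
from h import *
c=snap('wrist','w2.png')
for x,y in((67,0),(-67,0),(0,22),(0,-22)):
  a=-.065;print(np.round(proj(c,[442+x*np.cos(a)-y*np.sin(a),-285.5+x*np.sin(a)+y*np.cos(a),38]),0))
go(442,-285.5,23,3.08)"
```

```text
[315. 253.]
[314. 130.]
[335. 196.]
[293. 196.]
travel [-0.0008 -0.0014  0.1266] twist -0.008 s 5.0 [ 441.3 -284.1  149.6] [ 3.141 -0.     3.072] [ 0.2 -0.1  0.1] 0.902 0.0
```

View pics/w2.png

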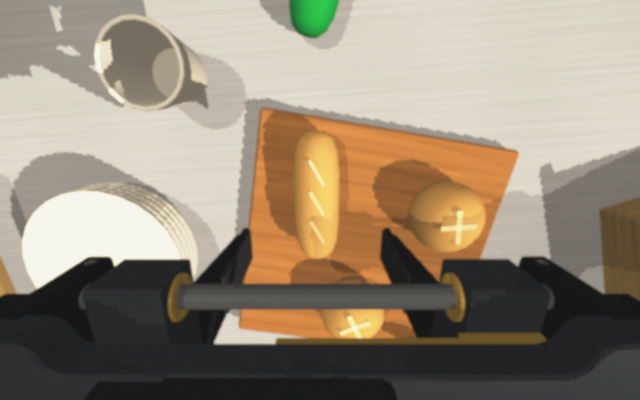

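The roll shows at cols 294–340, rows 131–259. That matches the prediction to 2–3 mm and it is aligned with the tool, so I go down and grip it.

>>> {"op": "drive_tool", "data": {
  "targets": [
    {"jaw": 0.8, "travel": [-0.003, 0.0, 0.03], "twist": 0.0},
    {"jaw": 0.8, "travel": [-0.003, 0.0, 0.065], "twist": 0.0},
    {"jaw": 0.8, "travel": [-0.003, 0.0, 0.1], "twist": 0.0},
    {"jaw": 0.8, "travel": [-0.003, 0.0, 0.12], "twist": 0.0},
    {"jaw": 0.8, "travel": [-0.003, 0.0, 0.126], "twist": 0.0},
    {"jaw": 0.3, "travel": [-0.003, 0.0, 0.126], "twist": 0.0},
    {"jaw": 0.3, "travel": [-0.003, 0.0, 0.126], "twist": 0.0},
    {"jaw": 0.3, "travel": [-0.003, 0.0, 0.126], "twist": 0.0}
  ]
}}

```text
t: 5.67
eef_pos: [445.8, -283.7, 25.4]
tcp_rot: [-3.14, 0.002, 3.075]
ft_force: [0.6, 0.4, 0.1]
opening: 0.647
grip_force: 0.0
```

>>> {"op": "drive_tool", "data": {
  "targets": [
    {"jaw": 0.3, "travel": [0.0, 0.0, 0.0], "twist": 0.0},
    {"jaw": 0.3, "travel": [0.0, 0.0, 0.0], "twist": 0.0},
    {"jaw": 0.3, "travel": [0.0, 0.0, 0.0], "twist": 0.0},
    {"jaw": 0.3, "travel": [0.0, 0.0, 0.0], "twist": 0.0},
    {"jaw": 0.3, "travel": [0.0, 0.0, 0.0], "twist": 0.0},
    {"jaw": 0.3, "travel": [0.0, 0.0, 0.0], "twist": 0.0}
  ]
}}

```text
t: 6.17
eef_pos: [445.3, -284.1, 24.9]
tcp_rot: [-3.141, 0.001, 3.074]
ft_force: [0.5, 1.1, 7.7]
opening: 0.46
grip_force: 30.0
```

>>> {"op": "drive_tool", "data": {
  "targets": [
    {"jaw": 0.3, "travel": [0.0, 0.0, -0.01], "twist": 0.0},
    {"jaw": 0.3, "travel": [0.0, 0.0, -0.03], "twist": 0.0},
    {"jaw": 0.3, "travel": [0.0, 0.0, -0.055], "twist": 0.0},
    {"jaw": 0.3, "travel": [0.0, 0.0, -0.085], "twist": 0.0},
    {"jaw": 0.3, "travel": [0.0, 0.0, -0.115], "twist": 0.0},
    {"jaw": 0.3, "travel": [0.0, 0.0, -0.14], "twist": 0.0},
    {"jaw": 0.3, "travel": [0.0, 0.0, -0.15], "twist": 0.0},
    {"jaw": 0.3, "travel": [0.0, 0.0, -0.15], "twist": 0.0}
  ]
}}

```text
t: 6.83
eef_pos: [445.5, -284.2, 176.5]
tcp_rot: [-3.139, 0.004, 3.074]
ft_force: [-0.2, -0.1, -1.4]
opening: 0.459
grip_force: 30.0
```

```bash
python3 -c "
from h import *
c=snap('wrist','w3.png')
print(kw(-14,-32.5));go(*kw(-14,-32.5),175,np.pi+.27)"
```

```text
[559.77597914 143.04320575]
travel [-0.0858  0.4336 -0.0007] twist -0.338 s 6.8833 [ 444.9 -283.8  174.6] [-3.141e+00  1.000e-03  3.074e+00] [ 0.2  0.5 -0.7] 0.461 29.98934894800186
```

>>> {"op": "drive_tool", "data": {
  "targets": [
    {"jaw": 0.3, "travel": [-0.006, 0.03, 0.0], "twist": -0.03},
    {"jaw": 0.3, "travel": [-0.014, 0.07, 0.0], "twist": -0.06},
    {"jaw": 0.3, "travel": [-0.022, 0.11, 0.0], "twist": -0.09},
    {"jaw": 0.3, "travel": [-0.03, 0.15, 0.0], "twist": -0.12},
    {"jaw": 0.3, "travel": [-0.038, 0.19, 0.0], "twist": -0.15},
    {"jaw": 0.3, "travel": [-0.046, 0.23, 0.0], "twist": -0.18},
    {"jaw": 0.3, "travel": [-0.053, 0.265, 0.0], "twist": -0.21},
    {"jaw": 0.3, "travel": [-0.057, 0.29, 0.0], "twist": -0.24}
  ]
}}

```text
t: 7.55
eef_pos: [521.0, 4.6, 172.1]
tcp_rot: [3.14, -0.003, -2.966]
ft_force: [0.4, 0.3, -1.2]
opening: 0.461
grip_force: 30.0
```

```bash
python3 -c "
from h import *
go(*kw(-14,-32.5),150,np.pi+.27)"
```

```text
travel [-0.0624  0.1295  0.0221] twist -0.095 s 7.55 [521.    4.6 172.1] [ 3.140e+00 -3.000e-03 -2.966e+00] [ 0.4  0.3 -1.2] 0.461 29.989110231399536
```

>>> {"op": "drive_tool", "data": {
  "targets": [
    {"jaw": 0.3, "travel": [-0.014, 0.03, 0.0], "twist": -0.04},
    {"jaw": 0.3, "travel": [-0.03, 0.062, 0.0], "twist": -0.08},
    {"jaw": 0.3, "travel": [-0.046, 0.095, 0.0], "twist": -0.095},
    {"jaw": 0.3, "travel": [-0.056, 0.118, 0.01], "twist": -0.095},
    {"jaw": 0.3, "travel": [-0.062, 0.129, 0.02], "twist": -0.095},
    {"jaw": 0.3, "travel": [-0.062, 0.129, 0.022], "twist": -0.095},
    {"jaw": 0.3, "travel": [-0.062, 0.129, 0.022], "twist": -0.095}
  ]
}}

```text
t: 8.13
eef_pos: [559.2, 139.2, 149.7]
tcp_rot: [3.141, -0.004, -2.873]
ft_force: [-0.2, 1.1, 0.4]
opening: 0.464
grip_force: 30.0
```

```bash
python3 -c "
from h import *
c=snap('wrist','w4.png')
print([[int(v) for v in proj(c,[*kw(*p[:2]),p[2]])] for p in[(-105,-105,78),(105,-105,78),(-105,105,78),(-105,35,45),(65,35,45),(-97,-97,64)]])
go(*kw(-14,-32.5),14,np.pi+.27)"
```

```text
[[229, 102], [248, 317], [486, 102], [390, 103], [379, 266], [244, 112]]
travel [-0.0018  0.0042  0.1366] twist -0.003 s 8.1833 [559.5 138.6 150.6] [ 3.141e+00 -3.000e-03 -2.874e+00] [-0.1 -0.6 -0.2] 0.458 29.98914510011673
```

View pics/w4.png

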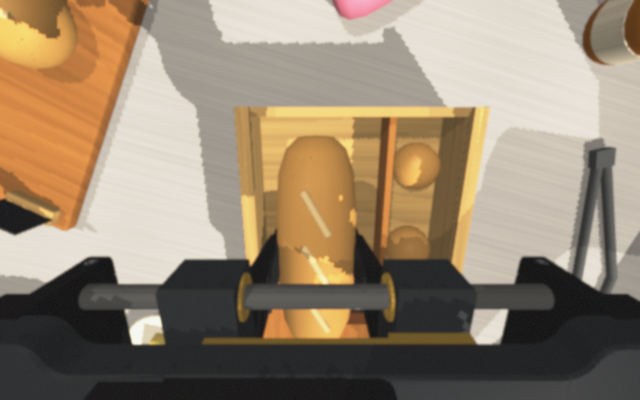

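The wrist view shows the roll over the wide bay (cols 278–355; divider at 383–396, right wall at 245–258) and both buns in the narrow bay. I'll shift a few mm and lower it.

>>> {"op": "drive_tool", "data": {
  "targets": [
    {"jaw": 0.3, "travel": [-0.004, 0.006, 0.01], "twist": 0.0},
    {"jaw": 0.3, "travel": [-0.004, 0.006, 0.03], "twist": 0.0},
    {"jaw": 0.3, "travel": [-0.004, 0.006, 0.055], "twist": 0.0},
    {"jaw": 0.3, "travel": [-0.004, 0.006, 0.08], "twist": 0.0},
    {"jaw": 0.3, "travel": [-0.004, 0.006, 0.1], "twist": 0.0},
    {"jaw": 0.3, "travel": [-0.004, 0.006, 0.117], "twist": 0.0},
    {"jaw": 0.3, "travel": [-0.004, 0.006, 0.127], "twist": 0.0},
    {"jaw": 0.3, "travel": [-0.004, 0.006, 0.131], "twist": 0.0}
  ]
}}

```text
t: 8.85
eef_pos: [562.0, 145.6, 19.4]
tcp_rot: [3.141, -0.002, -2.875]
ft_force: [0.2, -0.4, -0.1]
opening: 0.462
grip_force: 30.0
```

>>> {"op": "drive_tool", "data": {
  "targets": [
    {"jaw": 0.3, "travel": [0.0, 0.0, 0.001], "twist": 0.0},
    {"jaw": 0.3, "travel": [0.0, 0.0, 0.002], "twist": 0.0},
    {"jaw": 0.3, "travel": [0.0, 0.0, 0.003], "twist": 0.0},
    {"jaw": 0.3, "travel": [0.0, 0.0, 0.003], "twist": 0.0}
  ]
}}

```text
t: 9.18
eef_pos: [562.9, 146.3, 18.7]
tcp_rot: [-3.141, 0.001, -2.874]
ft_force: [0.3, 0.8, -1.0]
opening: 0.459
grip_force: 30.0
```

>>> {"op": "drive_tool", "data": {
  "targets": [
    {"jaw": 0.3, "travel": [0.0, 0.0, 0.001], "twist": 0.0},
    {"jaw": 0.3, "travel": [0.0, 0.0, 0.002], "twist": 0.0},
    {"jaw": 0.3, "travel": [0.0, 0.0, 0.002], "twist": 0.0}
  ]
}}

```text
t: 9.43
eef_pos: [562.6, 146.3, 16.1]
tcp_rot: [3.142, 0.0, -2.874]
ft_force: [-0.3, 0.1, -0.7]
opening: 0.465
grip_force: 30.0
```

>>> {"op": "drive_tool", "data": {
  "targets": [
    {"jaw": 0.3, "travel": [0.0, 0.0, 0.0007], "twist": 0.0},
    {"jaw": 0.3, "travel": [0.0, 0.0, 0.0015], "twist": 0.0},
    {"jaw": 0.3, "travel": [0.0, 0.0, 0.0015], "twist": 0.0}
  ]
}}

```text
t: 9.68
eef_pos: [562.6, 146.4, 14.9]
tcp_rot: [-3.142, 0.0, -2.874]
ft_force: [-1.8, 0.1, 5.7]
opening: 0.46
grip_force: 30.0
```

>>> {"op": "drive_tool", "data": {
  "targets": [
    {"jaw": 0.5, "travel": [0.0, 0.0, 0.0], "twist": 0.0},
    {"jaw": 0.68, "travel": [0.0, 0.0, 0.0], "twist": 0.0},
    {"jaw": 0.68, "travel": [0.0, 0.0, 0.0], "twist": 0.0},
    {"jaw": 0.68, "travel": [0.0, 0.0, 0.0], "twist": 0.0},
    {"jaw": 0.68, "travel": [0.0, 0.0, 0.0], "twist": 0.0},
    {"jaw": 0.68, "travel": [0.0, 0.0, 0.0], "twist": 0.0}
  ]
}}

```text
t: 10.18
eef_pos: [562.6, 146.3, 14.4]
tcp_rot: [3.142, -0.0, -2.874]
ft_force: [-0.2, 0.6, -0.5]
opening: 0.675
grip_force: 0.0
```

>>> {"op": "drive_tool", "data": {
  "targets": [
    {"jaw": 0.68, "travel": [0.0, 0.0, -0.01], "twist": 0.0},
    {"jaw": 0.68, "travel": [0.0, 0.0, -0.03], "twist": 0.0},
    {"jaw": 0.68, "travel": [0.0, 0.0, -0.06], "twist": 0.0},
    {"jaw": 0.68, "travel": [0.0, 0.0, -0.1], "twist": 0.0},
    {"jaw": 0.68, "travel": [0.0, 0.0, -0.14], "twist": 0.0},
    {"jaw": 0.6, "travel": [0.0, 0.0, -0.16], "twist": 0.0},
    {"jaw": 0.6, "travel": [0.0, 0.0, -0.16], "twist": 0.0}
  ]
}}

```text
t: 10.77
eef_pos: [564.2, 146.6, 180.2]
tcp_rot: [-3.141, 0.008, -2.874]
ft_force: [-0.9, 0.0, 0.3]
opening: 0.616
grip_force: 0.0
```

```bash
python3 -c "
from h import *
c=snap('wrist','w5.png')
go(645.5,203,150,1.841)"
```

```text
travel [-0.0941  0.0328  0.0279] twist 1.568 s 10.8167 [563.3 146.4 177.4] [-3.141  0.005 -2.874] [-0.5 -1.2 -0.6] 0.613 0.0
```

View pics/w5.png

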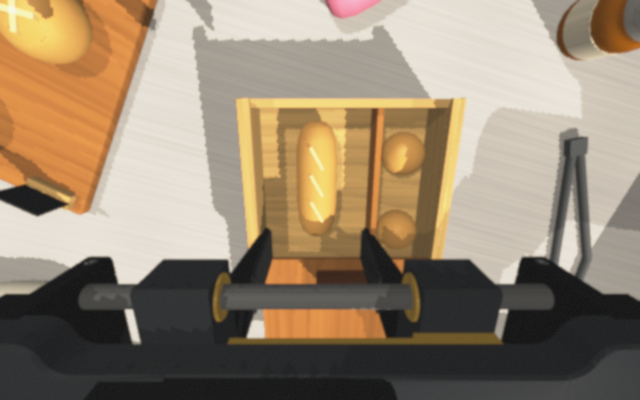

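The roll lies flat and lengthwise in the wide bay (cols 298–338, rows 121–236), and both buns are in place. Now I return to the bar to close the cover.

>>> {"op": "drive_tool", "data": {
  "targets": [
    {"jaw": 0.6, "travel": [-0.094, 0.033, 0.02], "twist": 1.568},
    {"jaw": 0.6, "travel": [-0.094, 0.033, 0.02], "twist": 1.568},
    {"jaw": 0.6, "travel": [-0.094, 0.033, 0.02], "twist": 1.568},
    {"jaw": 0.6, "travel": [-0.094, 0.033, 0.02], "twist": 1.568},
    {"jaw": 0.6, "travel": [-0.094, 0.033, 0.02], "twist": 1.568},
    {"jaw": 0.6, "travel": [-0.094, 0.033, 0.02], "twist": 1.568},
    {"jaw": 0.6, "travel": [-0.094, 0.033, 0.02], "twist": 1.568},
    {"jaw": 0.6, "travel": [-0.094, 0.033, 0.02], "twist": 1.568}
  ]
}}

```text
t: 11.48
eef_pos: [643.8, 202.9, 152.9]
tcp_rot: [-3.14, -0.002, 2.403]
ft_force: [0.6, 0.2, 0.0]
opening: 0.597
grip_force: 0.0
```

>>> {"op": "drive_tool", "data": {
  "targets": [
    {"jaw": 0.6, "travel": [0.0, 0.0, 0.0], "twist": 0.57},
    {"jaw": 0.6, "travel": [0.0, 0.0, 0.0], "twist": 0.57},
    {"jaw": 0.6, "travel": [0.0, 0.0, 0.0], "twist": 0.57},
    {"jaw": 0.6, "travel": [0.0, 0.0, 0.0], "twist": 0.57},
    {"jaw": 0.6, "travel": [0.0, 0.0, 0.0], "twist": 0.57},
    {"jaw": 0.6, "travel": [0.0, 0.0, 0.0], "twist": 0.57}
  ]
}}

```text
t: 11.98
eef_pos: [643.9, 202.9, 153.2]
tcp_rot: [-3.139, -0.0, 1.836]
ft_force: [-0.7, 0.2, 0.2]
opening: 0.601
grip_force: 0.0
```

```bash
python3 -c "
from h import *
go(645.5,203,79.5,1.841)"
```

```text
travel [-0.0003  0.0018  0.0737] twist -0.005 s 11.9833 [643.9 202.9 153.2] [-3.139 -0.     1.836] [-0.7  0.2  0.2] 0.601 0.0
```

>>> {"op": "drive_tool", "data": {
  "targets": [
    {"jaw": 0.6, "travel": [0.0, 0.002, 0.03], "twist": -0.005},
    {"jaw": 0.6, "travel": [0.0, 0.002, 0.06], "twist": -0.005},
    {"jaw": 0.6, "travel": [0.0, 0.002, 0.073], "twist": -0.005},
    {"jaw": 0.1, "travel": [0.0, 0.002, 0.073], "twist": -0.005},
    {"jaw": 0.1, "travel": [0.0, 0.002, 0.073], "twist": -0.005},
    {"jaw": 0.1, "travel": [0.0, 0.002, 0.073], "twist": -0.005},
    {"jaw": 0.1, "travel": [0.0, 0.002, 0.073], "twist": -0.005},
    {"jaw": 0.1, "travel": [0.0, 0.002, 0.073], "twist": -0.005}
  ]
}}

```text
t: 12.65
eef_pos: [646.9, 203.7, 82.9]
tcp_rot: [3.139, 0.0, 1.844]
ft_force: [-0.6, 0.3, 0.2]
opening: 0.306
grip_force: 0.0
```

>>> {"op": "drive_tool", "data": {
  "targets": [
    {"jaw": 0.1, "travel": [0.0, 0.0, 0.0], "twist": 0.0},
    {"jaw": 0.1, "travel": [0.0, 0.0, 0.0], "twist": 0.0},
    {"jaw": 0.1, "travel": [0.0, 0.0, 0.0], "twist": 0.0},
    {"jaw": 0.1, "travel": [0.0, 0.0, 0.0], "twist": 0.0}
  ]
}}

```text
t: 12.98
eef_pos: [646.6, 203.6, 82.2]
tcp_rot: [3.141, -0.0, 1.844]
ft_force: [-2.4, -0.2, 5.1]
opening: 0.165
grip_force: 30.0
```

Gripped. I slide the cover 155 mm, then creep to the stop.

>>> {"op": "drive_tool", "data": {
  "targets": [
    {"jaw": 0.1, "travel": [0.0, -0.015, 0.0], "twist": 0.0},
    {"jaw": 0.1, "travel": [0.0, -0.04, 0.0], "twist": 0.0},
    {"jaw": 0.1, "travel": [0.0, -0.065, 0.0], "twist": 0.0},
    {"jaw": 0.1, "travel": [0.0, -0.09, 0.0], "twist": 0.0},
    {"jaw": 0.1, "travel": [0.0, -0.115, 0.0], "twist": 0.0},
    {"jaw": 0.1, "travel": [0.0, -0.14, 0.0], "twist": 0.0},
    {"jaw": 0.1, "travel": [0.0, -0.155, 0.0], "twist": 0.0},
    {"jaw": 0.1, "travel": [0.0, -0.158, 0.0], "twist": 0.0}
  ]
}}

```text
t: 13.65
eef_pos: [492.4, 161.1, 82.2]
tcp_rot: [3.141, -0.001, 1.844]
ft_force: [-0.0, 8.0, -1.4]
opening: 0.168
grip_force: 30.0
```

>>> {"op": "drive_tool", "data": {
  "targets": [
    {"jaw": 0.1, "travel": [0.0, -0.002, 0.0], "twist": 0.0},
    {"jaw": 0.1, "travel": [0.0, -0.004, 0.0], "twist": 0.0},
    {"jaw": 0.1, "travel": [0.0, -0.006, 0.0], "twist": 0.0},
    {"jaw": 0.1, "travel": [0.0, -0.006, 0.0], "twist": 0.0}
  ]
}}

```text
t: 13.98
eef_pos: [488.6, 160.0, 82.1]
tcp_rot: [3.14, -0.001, 1.844]
ft_force: [-2.8, 7.3, 6.5]
opening: 0.169
grip_force: 30.0
```

>>> {"op": "drive_tool", "data": {
  "targets": [
    {"jaw": 0.1, "travel": [0.0, -0.001, 0.0], "twist": 0.0},
    {"jaw": 0.1, "travel": [0.0, -0.002, 0.0], "twist": 0.0},
    {"jaw": 0.1, "travel": [0.0, -0.003, 0.0], "twist": 0.0},
    {"jaw": 0.1, "travel": [0.0, -0.003, 0.0], "twist": 0.0}
  ]
}}

```text
t: 14.32
eef_pos: [486.0, 159.3, 82.1]
tcp_rot: [3.14, -0.001, 1.844]
ft_force: [-1.5, 7.9, 7.1]
opening: 0.166
grip_force: 30.0
```

>>> {"op": "drive_tool", "data": {
  "targets": [
    {"jaw": 0.1, "travel": [0.0, -0.001, 0.0], "twist": 0.0},
    {"jaw": 0.1, "travel": [0.0, -0.002, 0.0], "twist": 0.0},
    {"jaw": 0.1, "travel": [0.0, -0.002, 0.0], "twist": 0.0}
  ]
}}

```text
t: 14.57
eef_pos: [484.0, 158.8, 82.1]
tcp_rot: [3.14, -0.001, 1.844]
ft_force: [-1.0, 7.8, 6.6]
opening: 0.169
grip_force: 30.0
```

>>> {"op": "drive_tool", "data": {
  "targets": [
    {"jaw": 0.1, "travel": [0.0, -0.001, 0.0], "twist": 0.0},
    {"jaw": 0.1, "travel": [0.0, -0.0015, 0.0], "twist": 0.0},
    {"jaw": 0.1, "travel": [0.0, -0.0015, 0.0], "twist": 0.0}
  ]
}}

```text
t: 14.82
eef_pos: [482.9, 158.5, 82.1]
tcp_rot: [3.139, -0.001, 1.844]
ft_force: [-0.5, 9.0, 5.9]
opening: 0.165
grip_force: 30.0
```

>>> {"op": "drive_tool", "data": {
  "targets": [
    {"jaw": 0.1, "travel": [0.0, -0.001, 0.0], "twist": 0.0},
    {"jaw": 0.1, "travel": [0.0, -0.0015, 0.0], "twist": 0.0},
    {"jaw": 0.1, "travel": [0.0, -0.0015, 0.0], "twist": 0.0}
  ]
}}

```text
t: 15.07
eef_pos: [482.9, 158.4, 82.1]
tcp_rot: [3.136, -0.001, 1.844]
ft_force: [6.5, 11.6, -0.2]
opening: 0.169
grip_force: 30.0
```

The position has stalled and the force is rising, so the cover is at the shut stop. I release it and back away.

>>> {"op": "drive_tool", "data": {
  "targets": [
    {"jaw": 0.6, "travel": [0.0, 0.0, 0.0], "twist": 0.0},
    {"jaw": 0.6, "travel": [0.0, 0.0, 0.0], "twist": 0.0},
    {"jaw": 0.6, "travel": [0.0, 0.0, 0.0], "twist": 0.0},
    {"jaw": 0.6, "travel": [0.0, 0.0, 0.0], "twist": 0.0},
    {"jaw": 0.6, "travel": [0.0, 0.0, -0.03], "twist": 0.0},
    {"jaw": 0.6, "travel": [0.0, 0.0, -0.07], "twist": 0.0},
    {"jaw": 0.6, "travel": [0.0, 0.0, -0.1], "twist": 0.0},
    {"jaw": 0.6, "travel": [0.0, 0.0, -0.1], "twist": 0.0}
  ]
}}

```text
t: 15.73
eef_pos: [482.7, 157.4, 186.6]
tcp_rot: [3.134, 0.001, 1.844]
ft_force: [-0.9, 0.9, -0.2]
opening: 0.594
grip_force: 0.0
```

```bash
python3 -c "
from h import *
c=snap('wrist','w6.png')
f=cv2.imread('pics/w6.png');s=cv2.imread('pics/top1.png')
go(484,158,180,1.84)"
```

```text
travel [0.0002 0.0023 0.0041] twist 0.004 s 15.7833 [481.8 157.2 184. ] [3.136 0.    1.844] [-0.7 -0.4 -0.4] 0.593 0.0
```

View pics/w6.png

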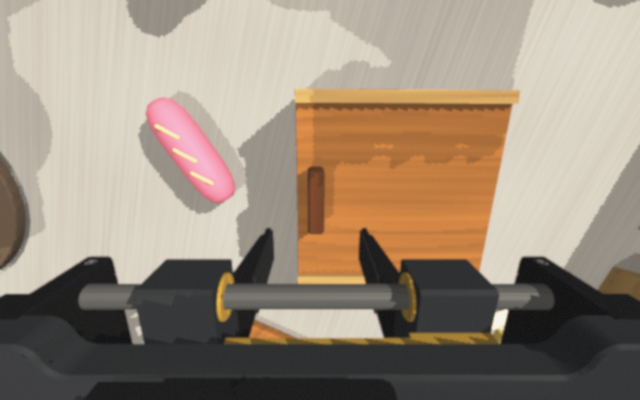

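The cover's robot-side edge (col 297) is flush with the box edge (col 296), and the bar is free at (316,200). The cover is fully shut and nothing is being touched, so I hand in.

```bash
python3 -c "
from h import *
print(job_done())"
```

```text
the job is handed in; nothing more can be done
None
```

I handed the job in: the long roll lies flat and lengthwise in the wide bay, the cover is slid fully shut over it, the buns are still in their bay, and I did not touch the round rolls. The hand-in gave no score back.

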